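# Slide the crystal candlestick back into the display

## Robot

A 6-joint arm with a two-finger parallel gripper is mounted at the origin on the work surface. World frame = base frame: x ahead of the robot, y to its left, z up, the work surface at z = 0. Lengths are in m, angles in degrees, forces in N, time in s.
With the tool pointing down it reaches from about 0.35 to 0.875 m from the base axis. Payload 4.2 kg.
Tool frame: the origin (TCP) lies midway between the tips of the shut fingers; the grasp point (between the pads) lies 19 mm behind it; y points along the fingers, z is the direction in which the jaws open and shut, and the axes are right-handed (so a half turn about y gives the same grasp; the last joint's range is limited). The gripper opens to 87 mm and grips with 3 to 60 N. Pads are 19 mm wide; open, the fingers measure 117 mm over their backs; the gripper's body (75 mm by 190 mm) begins 51 mm behind the grasp point.
Start: joints at [89.817, 22.042, 0.453, 0, -68.411, -14.817], TCP at [0.162, 0.604, 0.223] pointing down, gripper open.
Joint ranges: [-179.83, 179.83], [-69.29, 118.12], [-61.27, 80.66], [-181.25, 117.63], [-171.15, -9.14], [-177.46, 177.46]. Speed limits (degrees/s): [159.86, 159.86, 180, 180, 180, 180].

## Interface

Orientations are given as [roll, pitch, yaw] about the fixed x, y, z axes, in that order (R = Rz(yaw) Ry(pitch) Rx(roll)).
In Python, from workcell import env gives the robot as it stands. The module is installed in compiled form; this text tells all that it offers. Calls block until the motion is done:
- env.goto(position, orientation): joint-space move of the TCP to a pose.
- env.move_straight(position, rotation=None, rate=0.15, force_limit=None): straight line of the TCP; rotation=None keeps the orientation; rate is the mean speed in m/s. With force_limit (N) it stops when the force on the tool has changed by that much, and returns True; else False.
- env.set_joints(angles): joint-space move.
- env.gripper_to(opening, grasp_force=None): opening from 0.0 (shut) to 1.0 (fully open); grasp_force is the grip in N (None keeps the last); returns when the fingers have stopped.
- env.dwell(seconds).
- env.inverse_kinematics(position, orientation): joint angles nearest the present ones, or None.
- env.read_state(): the state.
- env.grab_frame(name): name is "scene" or "top"; returns a dict with "image" (384x512x3 uint8, blue, green, red), "fx", "fy", "cx", "cy" (pixels), "position" and "orientation" of the camera in the world. Camera axes: x right, y up, looking along -z (the intrinsics and any distortion apply to the point x, -y, -z); pixel columns grow to the right and rows downward; lengths in m; the calibration is good to about 2 mm. A picture is of the moment at which its call begins. There is no depth.
A pose or a line that the arm cannot do raises env.Unreachable and nothing moves.
- env.close_job(): hands the job in, once; it reports no verdict.
Trained networks look in a picture, given as the dict that the camera call returned (one of the last four; its "shot" number tells which), for a name from the list of things; names that differ only in an ending like _2 or _b are one class to them, and where a whole thing is asked for, a point or a joint stands for the part that bears it (a point fixed in the world has none). Each returns a list of dicts, best first, with "score" (0 to 1); they miss things now and then, are a little off and sometimes report something else, mostly with a low value. They report only what shows in the picture. A call takes as long as a camera call. They do not tell look-alikes from the thing itself.
- env.search_frame(picture, thing): "xyz" ([x, y, z] in m, in world coordinates, good to about 4 mm: the middle of the surface that is visible of it).
- env.trace(picture, thing): "mask" (384x512 bool, what is visible of it).
The state is a dict: "clock": time; "joint_positions": joint angles; "qvel": joint speeds; "joint_torque": joint torques, N m; "position": TCP position; "tool_rot": TCP orientation; "force": force on the tool from outside, world axes, zero at the start; "wrist_torque": the same for the moment, N m; "opening": opening from 0.0 (shut) to 1.0 (fully open).
Only numpy, scipy, OpenCV 4.12 (cv2) and the standard library are available. Lean on these libraries where they do the work, as an engineer would, in place of code of your own. Each camera call takes 0.05 s, during which the arm holds its last target.

## Task

On the gift-shop counter a pair of tall crystal candlesticks should flank the crystal candelabrum, but one of them has been left standing out in front. Push it back with the fingertips, gently and low on its body so that it slides upright and never tips, until it stands in line with the candelabrum on the empty side, as far from it as its partner is on the other side, then move clear. Do not pinch, lift or carry it, do not push on its column or cup, and leave everything else on the counter where it is.

Things in the scene. Friction and masses are not known exactly. Their poses are not given: they have to be found in the camera images.
- stray: the candlestick left out of place, clear crystal, 0.4 to 0.65 kg, 225 mm tall. Origin: centre of its underside, z up (it is round). Foot: disc 60 mm across, vertical side 0 to 22 mm high; above it a ball 38 mm across, to 56 mm. Slides under a few newtons; tips if pushed well above the ball. Starts 75 to 120 mm short of its place, on the robot's side, up to 50 mm sideways, nothing between.
- stray_upper: the upper part of the same candlestick, rigidly fixed to it, not to be pushed on: slim column 21 mm across (54 to 152 mm above the counter, with 27 mm collars), ball 34 mm across (150 to 183 mm), flared cup up to 45 mm across at the top (181 to 225 mm). Its origin is the same point as that of stray.
- free_place (a point): where the candlestick belongs: a point on the counter's surface (nothing marks it), on the candelabrum's long centre line, 225 mm from its middle, mirror image of the partner's position
- partner: the other candlestick of the pair, identical, already in its place on the candelabrum's long centre line, 225 mm from its middle; on the left or the right. Leave it alone. Origin at the centre of its underside.
- candelabrum: nine-cup crystal candelabrum, 1.8 kg. Origin at the centre of its underside, y along its length, z up. Base slab 80 x 250 mm, 18 mm thick; two columns; cross bar 302 mm long at 198 to 207 mm height with cups on it, 274 mm high in all. Leave it alone.
- tumbler_a: straight glass tumbler with a gilt band, 69 mm across, 98 mm high, on the robot's side of the candelabrum's middle. Leave it alone. Origin at the centre of its underside.
- tumbler_b: identical tumbler beyond the candelabrum. Leave it alone.
- tealight: low crystal tealight holder, 64 mm across, 44 mm high, standing 85 to 115 mm beyond the free place (from centre to centre). Leave it alone. Origin at the centre of its underside.
There are look-alikes about, which are no part of the job. What is shaped like the stray but red is not meant.

How it is judged (in metres and radians):
At the end, for the whole second after the job is handed in: The candlestick stands upright and still on the counter within 18 mm of its free place (on the candelabrum's long centre line, as far from its middle as the partner on the other side); partner, candelabrum, tumblers and tealight holder are within 10 mm of where they began (horizontal distance between stray and free_place below 0.018 m and angle between stray's own z axis and vertical below 0.03 rad and height (world z) of stray below 0.004 m and linear speed of stray below 0.01 m/s and distance of each of partner, candelabrum, tumbler_a, tumbler_b, tealight from where it was at the start of the episode below 0.01 m); the robot touches nothing.
It fails at once if the candlestick tips: it leans more than 0.14 rad (8 degrees) (angle between stray's own z axis and vertical above 0.14 rad).
It fails at once if the candlestick is lifted off the counter (more than 8 mm) (height (world z) of stray above 0.008 m).
It fails at once if the candlestick is pinched or shoved hard (more than 18 N from the fingers) (contact force between the fingers and stray above 18 N).
It fails at once if the candlestick is pushed on its column or cup (over 1 N) instead of low down (contact force between any of the fingers, the arm and stray_upper above 1 N).
It fails at once if the partner, candelabrum, a tumbler or the tealight holder is shifted more than 10 mm or tipped (distance of any of partner, candelabrum, tumbler_a, tumbler_b, tealight from where it was at the start of the episode above 0.01 m or angle between partner's own z axis and vertical above 0.14 rad).
It also fails if it takes over 54 s, if anything falls off the work surface, if the arm or the gripper's body presses on something with over 40 N, if the wrist force passes 120 N, or if a joint passes its speed limit or range.

## Working session

There is one attempt and no reset: what is moved stays moved. The work goes in short steps, each a Python script; the robot and the scene stay as the last script left them, time stands still between calls to the robot, and variables do not carry over. Pictures are saved under pics/ and viewed, and the job is handed in when it is done.

```bash
mkdir -p pics; python3 - <<'E'
from workcell import env
import cv2
for n in ["scene","top"]:
    p=env.grab_frame(n); cv2.imwrite(f"pics/{n}0.png",p["image"])
    print(n,{k:p[k] for k in p if k!="image"})
    for t in ["stray","stray_upper","partner","candelabrum","tumbler_a","tealight"]:
        r=env.search_frame(p,t); print(t,[( [round(float(v),3) for v in d["xyz"]],round(d["score"],2)) for d in r])
s=env.read_state(); print(s)
E
```

```text
scene {'fx': 360.70266731509383, 'fy': 360.70266731509383, 'cx': 254.7663541986836, 'cy': 187.74980535057244, 'position': array([1.07096757, 0.38735344, 0.59785601]), 'orientation': array([ 45.78177822,   0.53884068, 130.53834199]), 'shot': 1}
stray [([0.515, 0.129, 0.125], 0.97), ([0.515, 0.24, 0.121], 0.78)]
stray_upper [([0.505, 0.132, 0.177], 0.83), ([0.511, 0.235, 0.178], 0.56)]
partner [([0.628, -0.238, 0.12], 0.59)]
candelabrum [([0.618, -0.005, 0.172], 0.59)]
tumbler_a [([0.52, 0.023, 0.048], 0.9), ([0.733, 0.031, 0.066], 0.8)]
tealight [([0.729, 0.196, 0.042], 0.7)]
top {'fx': 387.5401154822704, 'fy': 387.5401154822704, 'cx': 258.12596263275566, 'cy': 190.2582689904262, 'position': array([5.90038985e-01, 7.21440440e-04, 9.08596032e-01]), 'orientation': array([  3.00126158,   1.32551093, -88.93562482]), 'shot': 2}
stray [([0.505, 0.123, 0.167], 0.77), ([0.506, 0.224, 0.15], 0.76)]
stray_upper [([0.503, 0.227, 0.227], 0.85), ([0.506, 0.127, 0.228], 0.69)]
partner [([0.616, -0.239, 0.172], 0.57), ([0.728, 0.021, 0.018], 0.45)]
candelabrum [([0.607, -0.019, 0.204], 0.93)]
tumbler_a [([0.498, -0.01, 0.008], 0.84), ([0.607, -0.019, 0.208], 0.75), ([0.727, 0.019, 0.016], 0.71)]
tealight [([0.71, 0.184, 0.043], 0.63)]
{'clock': 0.7, 'joint_positions': array([ 8.98159294e+01,  2.20377861e+01,  4.54716541e-01, -1.09689228e-03,
       -6.84125776e+01, -1.48173496e+01]), 'qvel': array([-0.03403169, -0.04808945,  0.00882862,  0.09710064, -0.05173841,
        0.06252281]), 'joint_torque': array([ 7.78764615e-05, -3.90331900e+01,  1.87583220e+01,  4.22342777e+00,
        1.55883492e-02, -2.39010279e-05]), 'position': array([0.16173482, 0.6036919 , 0.2226026 ]), 'tool_rot': array([-9.00039472e+01, -2.09923867e-03,  1.64998176e+02]), 'force': array([ 0.24385996,  0.11724356, -0.10525221]), 'wrist_torque': array([-0.00983333, -0.05008784, -0.0594525 ]), 'opening': 0.9985650575641293}
```

View pics/scene0.png

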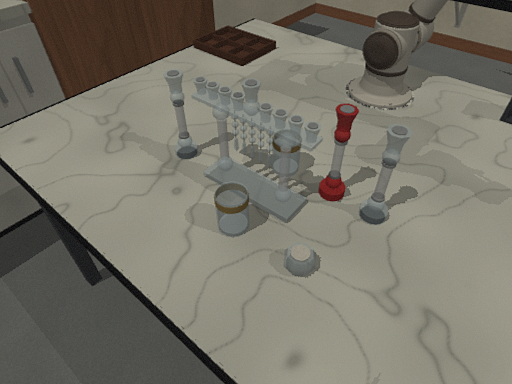

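View pics/top0.png

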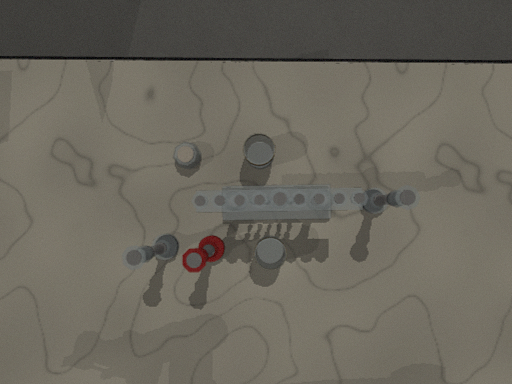

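The scene view shows the red look-alike at (333,150). The clear stray is right of it, with its foot at (374,210), the partner is at (186,150) and the tealight at (300,260). In the top view the stray's foot is at (166,247), the partner's foot at (373,200) and the slab at about x 222–328, y 185–221. Next I'll fit silhouettes.

```bash
cat > h.py <<'E'
import numpy as np, cv2
from scipy.spatial.transform import Rotation as R
from scipy.optimize import minimize
def proj(p,P):
    P=np.atleast_2d(P); r=R.from_euler('xyz',p["orientation"],degrees=True).as_matrix()
    c=(P-p["position"])@r
    return np.c_[p["cx"]+p["fx"]*c[:,0]/-c[:,2], p["cy"]+p["fy"]*(-c[:,1])/-c[:,2]]
def ray(p,uv,z):
    r=R.from_euler('xyz',p["orientation"],degrees=True).as_matrix()
    d=r@np.array([(uv[0]-p["cx"])/p["fx"],-(uv[1]-p["cy"])/p["fy"],-1]); o=p["position"]
    return o+d*(z-o[2])/d[2]
PROF=[(0,.030,.022,.030),(.022,.012,.026,.016),(.026,.016,.037,.019),(.037,.019,.048,.016),(.048,.016,.056,.0115),(.054,.0105,.152,.0105),(.054,.0135,.06,.0135),(.146,.0135,.152,.0135),(.150,.010,.158,.015),(.158,.015,.167,.017),(.167,.017,.175,.015),(.175,.015,.183,.011),(.181,.012,.225,.0225)]
A=np.linspace(0,2*np.pi,40,endpoint=False)
def circ(x,y,z,r): return np.c_[x+r*np.cos(A),y+r*np.sin(A),0*A+z]
def sil(p,x,y,prof=PROF,S=4):
    m=np.zeros((384*S,512*S),np.uint8)
    for z0,r0,z1,r1 in prof:
        q=proj(p,np.r_[circ(x,y,z0,r0),circ(x,y,z1,r1)])
        h=cv2.convexHull(((q+.5)*S).astype(np.float32)).astype(np.int32)
        cv2.fillConvexPoly(m,h,1)
    return cv2.resize(m.astype(np.float32),(512,384),interpolation=cv2.INTER_AREA)
def fit(p,mask,x,y,prof=PROF):
    mk=cv2.GaussianBlur(mask.astype(np.float32),(0,0),.7)
    f=lambda v: float(((cv2.GaussianBlur(sil(p,v[0],v[1],prof),(0,0),.7)-mk)**2).sum())
    r=minimize(f,[x,y],method='Nelder-Mead',options=dict(initial_simplex=[[x,y],[x+.01,y],[x,y+.01]],xatol=2e-4,fatol=.1))
    return r.x,r.fun,mask.sum()
E
python3 - <<'E'
from h import *
from workcell import env
import pickle
T=[("stray",.506,.236),("partner",.62,-.24),("tealight",.72,.19),("tumbler_a",.51,.01),("tumbler_b",.73,.03)]
X={"tealight":[(0,.032,.044,.032)],"tumbler_a":[(0,.0345,.098,.0345)],"tumbler_b":[(0,.0345,.098,.0345)]}
for n in ["scene","top"]:
    p=env.grab_frame(n); pickle.dump(p,open(n+".pkl","wb"))
    big=cv2.resize(p["image"],None,fx=4,fy=4,interpolation=cv2.INTER_CUBIC)
    for t,x,y in T:
        for d in env.trace(p,t):
            m=d["mask"]; c=np.argwhere(m).mean(0)[::-1]
            s=sil(p,x,y,X.get(t,PROF)); 
            if (s*m).sum()<.2*m.sum(): continue
            v,f,k=fit(p,m,x,y,X.get(t,PROF)); print(n,t,round(d["score"],2),c.round(),v.round(4),round(f),k)
    np.save(n+"_c.npy",np.array([d["mask"] for d in env.trace(p,"candelabrum")]))
    cv2.imwrite(f"pics/{n}_big.png",big[(slice(280,700) if n=="scene" else slice(680,980)), (slice(600,1400) if n=="scene" else slice(750,1550))])
print(env.read_state()["clock"])
E
```

```text
scene partner 0.63 [180. 115.] [ 0.6218 -0.2431] 32 1214
scene tealight 0.92 [299. 259.] [0.7134 0.1857] 246 873
scene tumbler_a 0.72 [285. 158.] [ 0.5046 -0.0061] 780 444
scene tumbler_b 0.7 [232. 208.] [0.7227 0.0211] 45 1631
top stray 0.55 [151. 251.] [0.5029 0.2342] 46 1110
top partner 0.89 [391. 199.] [ 0.6172 -0.2446] 107 1096
top tealight 0.97 [187. 155.] [0.7136 0.1873] 109 560
top tumbler_a 0.76 [270. 253.] [ 0.5004 -0.0073] 26 869
top tumbler_b 0.98 [259. 150.] [0.7216 0.0209] 7 943
1.4
```

```bash
python3 - <<'E'
from h import *
import pickle
for n in ["scene","top"]:
    p=pickle.load(open(n+".pkl","rb"))
    b=cv2.resize(p["image"],None,fx=5,fy=5,interpolation=cv2.INTER_CUBIC)
    if n=="top": b=cv2.convertScaleAbs(b,alpha=1.6)
    def poly(P,c): cv2.polylines(b,[((proj(p,P)+.5)*5).astype(np.int32)],True,c,1)
    for x,y in [(.5029,.2342),(.6205,-.244)]:
        for z,r in [(0,.03),(.022,.03),(.225,.0225)]: poly(circ(x,y,z,r),(0,255,0))
    if n=="scene":
        cv2.imwrite("pics/s1.png",b[580:1180,1450:2150]); cv2.imwrite("pics/s2.png",b[600:1120,800:1600])
    else:
        cv2.imwrite("pics/t1.png",b[900:1120,1050:1750]); cv2.imwrite("pics/t2.png",b[1130:1400,550:1150]);cv2.imwrite("pics/t3.png",b[880:1120,1750:2150])
E
```

```text
(no output)
```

View pics/s1.png

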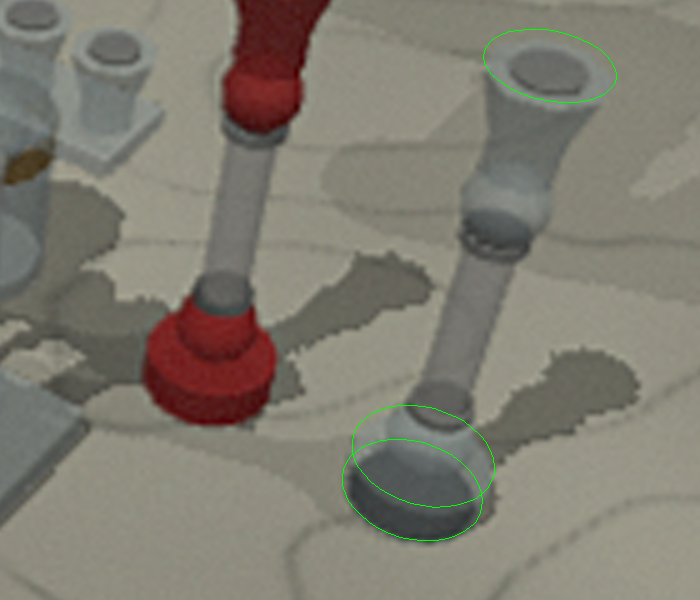

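View pics/s2.png

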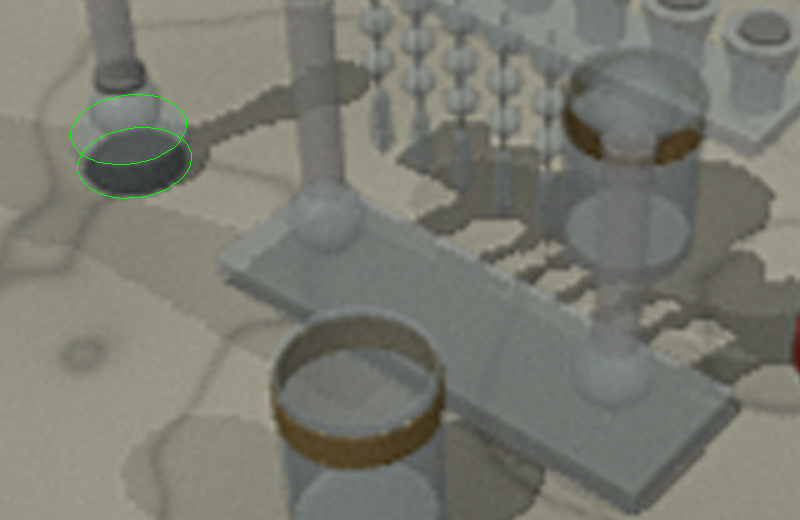

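View pics/t1.png

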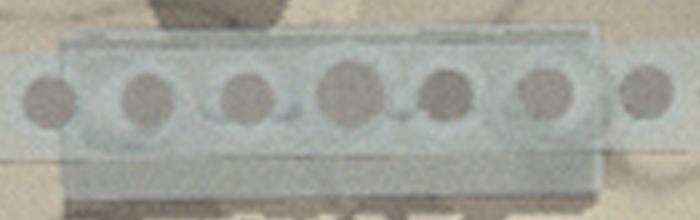

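View pics/t2.png

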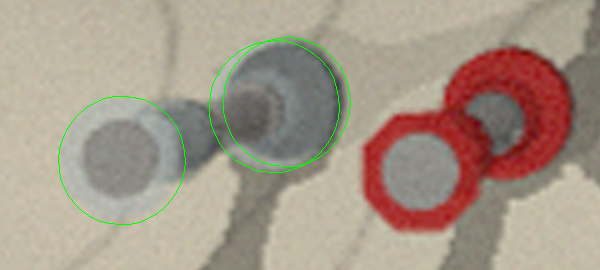

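View pics/t3.png

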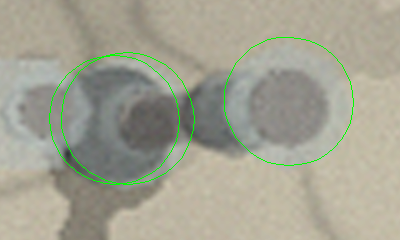

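```bash
python3 - <<'E'
from h import *
import pickle
S=dict(top=((1050,900),[(63,33),(600,27),(601,190),(65,200)]),scene=((800,600),[(738,403),(632,500),(220,262)]))
W={}
for n,(o,c) in S.items():
    p=pickle.load(open(n+".pkl","rb"))
    W[n]=np.array([ray(p,((u+o[0])/5-.5,(v+o[1])/5-.5),.018) for u,v in c]); print(n,W[n].round(4).tolist())
t=W["top"]; print("centre",t.mean(0)); d=(t[0]+t[3]-t[1]-t[2])/2; print(np.hypot(*d[:2]),np.degrees(np.arctan2(d[1],d[0])))
s=W["scene"]; print("scene c (mid 0/2)",(s[0]+s[2])/2, s[1]-s[2], s[0]-s[1])
E
```

```text
top [[0.6445, 0.1055, 0.018], [0.6515, -0.1413, 0.018], [0.5769, -0.1424, 0.018], [0.5677, 0.1028, 0.018]]
scene [[0.5768, 0.1106, 0.018], [0.6524, 0.1088, 0.018], [0.6595, -0.1349, 0.018]]
centre [ 0.61014876 -0.01885069  0.018     ]
0.2461768105101811 91.88860978193553
scene c (mid 0/2) [ 0.61816439 -0.01214223  0.018     ] [-0.00710312  0.24363556  0.        ] [-0.07565179  0.00184985  0.        ]
```

```bash
cat > ov.py <<'E'
from h import *
import pickle
def slab(cx,cy,a,z,L=.25,Wd=.08):
    u=np.array([np.cos(a),np.sin(a)]);v=np.array([u[1],-u[0]])
    return np.array([[*(np.array([cx,cy])+i*L/2*u+j*Wd/2*v),z] for i,j in((1,1),(1,-1),(-1,-1),(-1,1))])
E
python3 - <<'E'
from ov import *
a=np.radians(91.8); out=[]
for n in ["scene","top"]:
    p=pickle.load(open(n+".pkl","rb"))
    b=cv2.resize(p["image"],None,fx=5,fy=5,interpolation=cv2.INTER_CUBIC)
    if n=="top": b=cv2.convertScaleAbs(b,alpha=1.6)
    def poly(P,c): cv2.polylines(b,[((proj(p,P)+.5)*5).astype(np.int32)],True,c,1)
    c=(.6115,-.0187)
    poly(slab(*c,a,.018),(0,255,0)); poly(slab(*c,a,0),(0,255,255)); poly(slab(*c,a,.207,.302,.03),(255,0,255))
    out.append(b[600:1120,800:1600] if n=="scene" else cv2.copyMakeBorder(b[880:1140,1000:1800],0,0,0,0,0))
cv2.imwrite("pics/ov1.png",out[0]);cv2.imwrite("pics/ov2.png",out[1])
E
```

```text
(no output)
```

View pics/ov1.png

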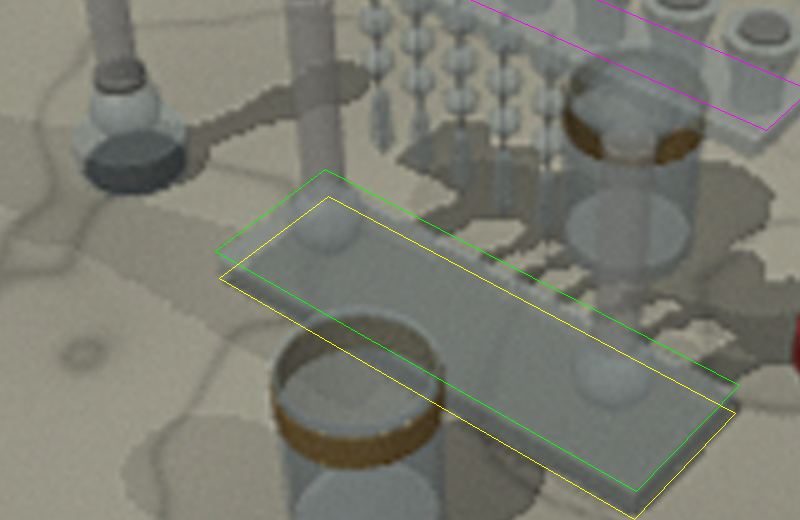

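View pics/ov2.png

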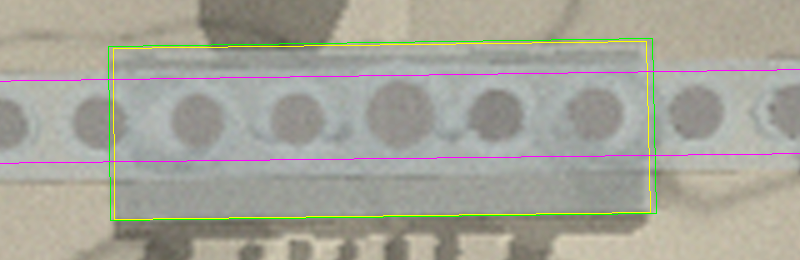

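```bash
cat > plan.py <<'E'
from ov import *
def orient(phi,tilt,sgn):
    ph,t=np.radians([phi,tilt]); f=np.array([np.cos(ph),np.sin(ph),0]); l=np.array([-f[1],f[0],0])
    y=np.sin(t)*f-np.cos(t)*np.array([0,0,1]); z=sgn*l; x=np.cross(y,z)
    return R.from_matrix(np.c_[x,y,z]).as_euler('xyz',degrees=True), f
E
python3 - <<'E'
from plan import *
from workcell import env
p=pickle.load(open("top.pkl","rb")); print("red",ray(p,(211.1,248.1),.012))
for phi in (-45,-35):
  for s in (1,-1):
    o,f=orient(phi,35,s)
    for P,z in (((.503,.234),.12),((.503,.234),.009),((.605,.207),.009)):
        q=np.r_[np.array(P)-f[:2]*.055,z]
        try: j=env.inverse_kinematics(q,o)
        except Exception as e: j=e
        print(phi,s,q.round(3),o.round(1),None if j is None else np.round(j,1))
E
```

```text
red [0.501252   0.12830139 0.012     ]
-45 1 [0.464 0.273 0.12 ] [-90. -35. -45.] [ 61.8  21.6 -39.7  45.5 -50.3 126.7]
-45 1 [0.464 0.273 0.009] [-90. -35. -45.] [ 57.5  31.2 -47.   62.7 -39.1 108.4]
-45 1 [0.566 0.246 0.009] [-90. -35. -45.] [ 45.8  34.3 -40.4  68.6 -38.  115.5]
-45 -1 [0.464 0.273 0.12 ] [-90.  35. 135.] [ 61.8  21.6 -39.7  45.5 -50.3 -53.3]
-45 -1 [0.464 0.273 0.009] [-90.  35. 135.] [ 57.5  31.2 -47.   62.7 -39.1 -71.6]
-45 -1 [0.566 0.246 0.009] [-90.  35. 135.] [ 45.8  34.3 -40.4  68.6 -38.  -64.5]
-35 1 [0.458 0.266 0.12 ] [-90. -35. -35.] [ 60.3  18.2 -46.8  55.3 -44.  127.4]
-35 1 [0.458 0.266 0.009] [-90. -35. -35.] [ 52.   28.5 -53.9  82.2 -35.3 103.2]
-35 1 [0.56  0.239 0.009] [-90. -35. -35.] [ 39.7  31.6 -46.9  88.5 -33.6 110.3]
-35 -1 [0.458 0.266 0.12 ] [-90.  35. 145.] [ 60.3  18.2 -46.8  55.3 -44.  -52.6]
-35 -1 [0.458 0.266 0.009] [-90.  35. 145.] [ 52.   28.5 -53.9  82.2 -35.3 -76.8]
-35 -1 [0.56  0.239 0.009] [-90.  35. 145.] [ 39.7  31.6 -46.9  88.5 -33.6 -69.7]
```

```bash
python3 - <<'E'
from plan import *
from workcell import env
o,f=orient(-45,35,-1); s=np.array([.503,.234])
env.gripper_to(.506)
q=s-f[:2]*.075
env.goto(np.r_[q,.15],o)
env.move_straight(np.r_[q,.010],rate=.08)
print(env.read_state()["position"],env.read_state()["force"])
q=s-f[:2]*.045
print(env.move_straight(np.r_[q,.010],rate=.03,force_limit=2.5))
st=env.read_state(); print(st["position"],st["force"],st["opening"],st["clock"])
b=[]
for n in ["scene","top"]:
    p=env.grab_frame(n); pickle.dump(p,open(n+"1.pkl","wb"))
    u,v=proj(p,[*s,.03])[0].astype(int); b.append(cv2.resize(p["image"][v-70:v+60,u-65:u+65],(390,390),interpolation=cv2.INTER_CUBIC))
cv2.imwrite("pics/a1.png",np.hstack(b))
E
```

```text
[0.45006673 0.28730549 0.01035986] [ 0.32125341 -0.08525722 -0.20389499]
False
[0.47114331 0.26602141 0.00999142] [-0.02665189 -1.18894145 -0.08169675] 0.5073196039063779 6.9917
```

View pics/a1.png

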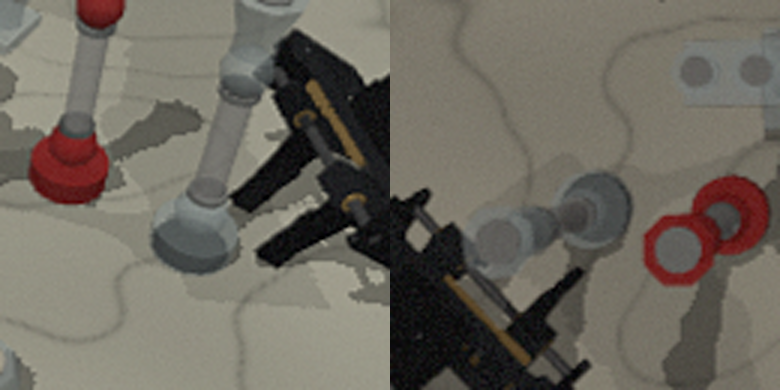

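```bash
cat > look.py <<'E'
from plan import *
def look(env,s,name):
    b=[]
    for n in ["scene","top"]:
        p=env.grab_frame(n); pickle.dump(p,open(n+"1.pkl","wb"))
        im=p["image"].copy()
        u,v=proj(p,[*s,.03])[0].astype(int); K=6 
        big=cv2.resize(im[v-35:v+30,u-32:u+33],(390,390),interpolation=cv2.INTER_CUBIC)
        if n=="top": big=cv2.convertScaleAbs(big,alpha=1.5)
        for z,r in((0,.03),(.022,.03)):
            cv2.polylines(big,[((proj(p,circ(*s,z,r))-[u-32,v-35]+.5)*6).astype(np.int32)],True,(0,255,0),1)
        b.append(big)
        for d in env.trace(p,"stray"):
            m=d["mask"]
            if (sil(p,*s)*m).sum()>.25*m.sum():
                w,fu,k=fit(p,m,*s); print(n,round(d["score"],2),w.round(4),round(fu),k)
    cv2.imwrite(name,np.hstack(b))
E
python3 - <<'E'
from look import *
from workcell import env
o,f=orient(-45,35,-1); s=np.array([.503,.234])
print(env.move_straight(np.r_[s-f[:2]*.030,.010],rate=.03,force_limit=4))
st=env.read_state(); print(st["position"],st["force"],st["clock"])
look(env,s,"pics/a2.png")
E
```

```text
False
[0.48189525 0.25506842 0.01000335] [ 0.31479361 -0.08302461  0.57301435] 7.7417
scene 0.56 [0.5089 0.2359] 64 1791
top 0.96 [0.5034 0.2338] 31 1150
```

View pics/a2.png

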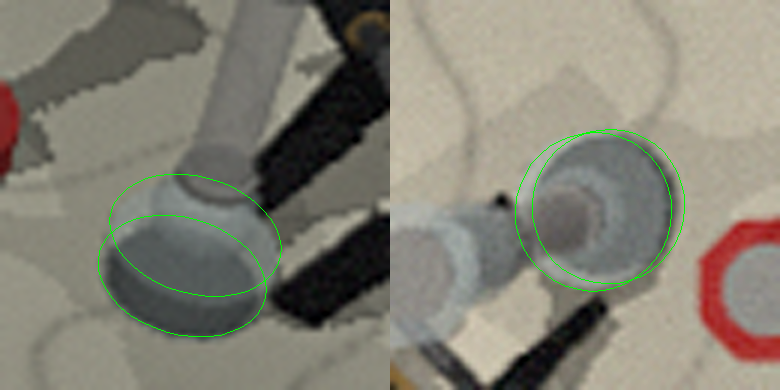

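```bash
python3 - <<'E'
from look import *
from workcell import env
o,f=orient(-45,35,-1); s=np.array([.575,.215])
print(env.move_straight(np.r_[s-f[:2]*.028,.010],rate=.03,force_limit=9))
st=env.read_state(); print(st["position"],st["force"],st["clock"])
look(env,s,"pics/a3.png")
E
```

```text
False
[0.55513583 0.23482624 0.00998015] [-4.55214293 -0.0570368  -0.03287438] 10.6333
scene 0.75 [0.5761 0.2156] 37 1921
top 0.71 [0.572  0.2143] 30 1058
```

View pics/a3.png

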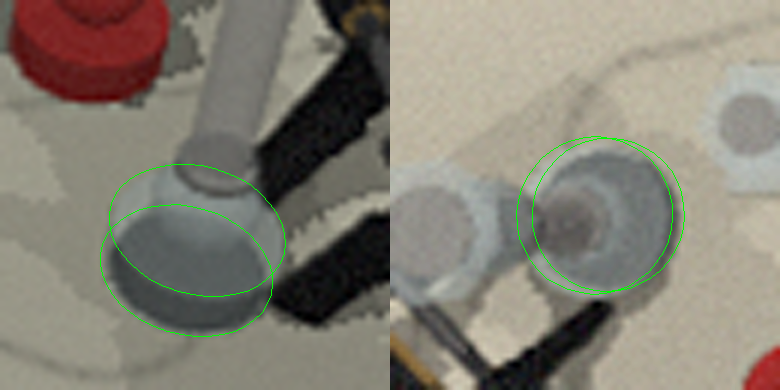

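```bash
python3 - <<'E'
from look import *
from workcell import env
o,f=orient(-45,35,-1); s=np.array([.605,.2075])
print(env.move_straight(np.r_[s-f[:2]*.0275+[.0005,0],.010],rate=.025,force_limit=9))
st=env.read_state(); print(st["position"],st["force"],st["clock"])
# back off along the finger axis, then up
env.move_straight(np.r_[s-f[:2]*.06,.010],rate=.03)
env.move_straight(np.r_[s-f[:2]*.13,.05],rate=.1)
env.move_straight(np.r_[s-f[:2]*.20,.20],rate=.12)
look(env,s,"pics/a4.png")
for n in ["scene","top"]:
    p=env.grab_frame(n); pickle.dump(p,open(n+"2.pkl","wb"))
    cv2.imwrite(f"pics/{n}9.png",p["image"])
print(env.read_state()["clock"])
T=[("partner",.62,-.24),("tealight",.7135,.187),("tumbler_a",.502,-.007),("tumbler_b",.722,.021)]
X={"tealight":[(0,.032,.044,.032)],"tumbler_a":[(0,.0345,.098,.0345)],"tumbler_b":[(0,.0345,.098,.0345)]}
for t,x,y in T:
    for d in env.trace(p,t):
        m=d["mask"]
        if (sil(p,x,y,X.get(t,PROF))*m).sum()>.2*m.sum(): print(t,fit(p,m,x,y,X.get(t,PROF))[:2])
E
```

```text
False
[0.58602089 0.2268936  0.01003834] [-2.30367304 -0.18946342  0.02621439] 12.2583
scene 0.71 [0.6059 0.2075] 33 1988
top 0.59 [0.6033 0.2066] 33 1039
16.2917
partner (array([ 0.61735691, -0.24505267]), np.float64(75.40787506103516))
tealight (array([0.71301522, 0.1865883 ]), np.float64(85.68818664550781))
tumbler_a (array([ 0.49995639, -0.00780815]), np.float64(23.318361282348633))
tumbler_b (array([0.72107889, 0.02055072]), np.float64(7.518712997436523))
```

View pics/a4.png

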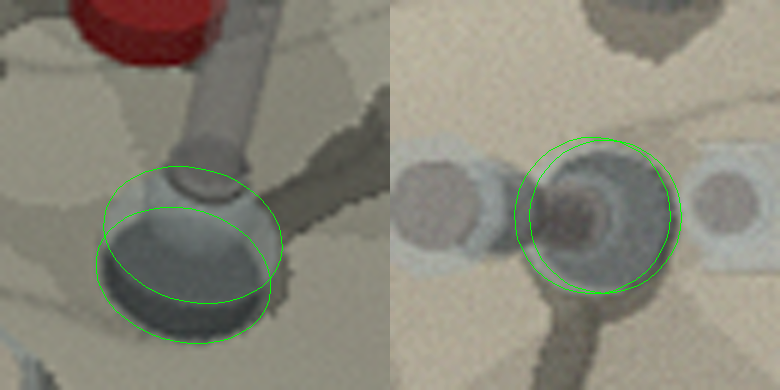

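View pics/top9.png

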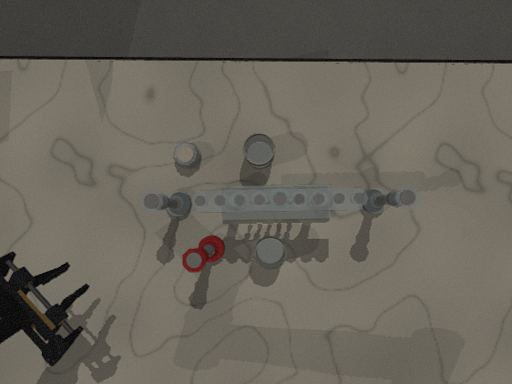

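View pics/scene9.png

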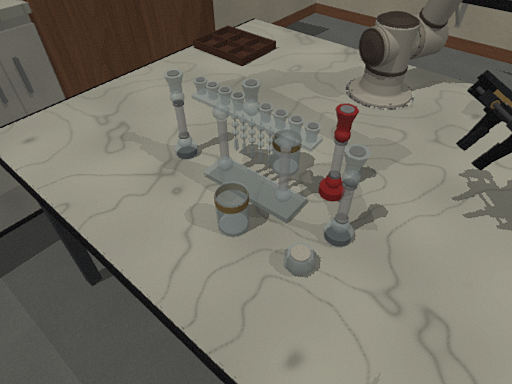

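In the top view the stray's foot is now at (179,204), level with the candelabrum. It mirrors the partner's foot at (373,200) about the slab's middle at (275,203). It stands upright, the gripper is clear, and nothing else has moved. I'm handing in.

```bash
python3 -c "
from workcell import env
env.close_job()"
```

```text
the job is handed in; nothing more can be done
```

I pushed the clear candlestick back to its place beside the candelabrum, moved the arm clear, and handed the job in at about 16 s of the 54 s allowed. No verdict is reported.

- **Push:** I cradled the foot between the tips of the part-open, tilted fingers, about 15 mm above the counter. It slid about 105 mm in two slow moves, with the tool force reading at most about 4.6 N when checked at the end of each move.
- **Position:** My last picture fits put it at (0.606, 0.2075) and (0.603, 0.207). The computed free place is about (0.605, 0.207), so it is within about 2 mm. It stands about 451 mm from the partner, against 450 mm expected, and looked upright in both views.
- **Other things:** From the top camera, the partner, tealight and both tumblers read within about 1 mm of their starting positions. The candelabrum and the red look-alike I checked by eye only, and they looked unmoved.
- **Disagreements:** My first corner readings of the candelabrum's base differed by about 8 mm in x and 7 mm in y between the two cameras. I put that down to rough corner picks in the scene view and settled it by overlaying the model and checking against the partner's position. The remaining uncertainty in the free place is about 3 mm. The two cameras' fits of the candlesticks mostly differed by 2–5 mm.

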